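# Stack the finished power units and mark the column

### The arm

A 6-joint arm with a two-finger parallel gripper is mounted at the origin on the work surface. World frame = base frame: x ahead of the robot, y to its left, z up, the work surface at z = 0. Lengths are in m, angles in rad, forces in N, time in s.
With the tool pointing down it reaches from about 0.375 to 0.9 m from the base axis. Payload 3.1 kg.
Tool frame: the origin (TCP) lies between the finger pads; the fingertips stand r.tip_extent ahead of it and the grasp point (between the pads) lies 5 mm behind it (r.tip_extent is the distance from the TCP to the fingertips, in m); z points along the fingers, y is the line along which they close (so a half turn about z gives the same grasp; the last joint's range is limited). The gripper opens to 87 mm and grips with 3 to 60 N. Pads are 19 mm wide; open, the fingers measure 117 mm over their backs; the gripper's body (75 mm by 190 mm) begins 51 mm behind the grasp point.
Start: joints at [1.139, 0.527, 1.433, -0, 1.181, -0.178], TCP at [0.156, 0.605, 0.237] pointing down, gripper open.
Joint ranges: [-3.08, 3.08], [-0.75, 2.2], [0.22, 2.44], [-1.43, 4.57], [0, 2.65], [-2.85, 2.85]. Speed limits (rad/s): [2.79, 2.79, 3.14, 3.14, 3.14, 3.14].

### API

Orientations are given as a rotation vector (axis times angle).
In Python, from rig import r, planner, readout, optics, workorder gives the robot as it stands. Calls block until the motion is done:
- r.move_pose(position, orientation): joint-space move of the TCP to a pose.
- r.move_linear(position, frame=None, max_speed=0.15): straight line of the TCP; frame=None keeps the orientation; max_speed is the mean speed in m/s.
- r.goto_joints(angles): joint-space move.
- r.ungrasp() and r.gripper_close(): open the fingers fully, or close them until they stop; the grip force is fixed at half the most.
- r.dwell(seconds).
- planner.solve_ik(position, orientation): joint angles nearest the present ones, or None.
- readout.sense(): the state.
- optics.snapshot(name): name is "scene" or "top"; returns (picture, depth): 480x640x3 uint8, red, green, blue; 480x640 float32, m along the optical axis (not along the pixel's ray), 0 where there is no reading.
- optics.camera_model(name): a dict with "camera_matrix" (3x3 intrinsics, pixels), "D" ([k1, k2, p1, p2, k3] as OpenCV has them; the pictures are not rectified), "origin" and "orientation" of the camera in the world. Camera axes: x right, y up, looking along -z (the intrinsics and any distortion apply to the point x, -y, -z); pixel columns grow to the right and rows downward; lengths in m; the calibration is good to about 2 mm. A picture is of the moment at which its call begins. camera_model takes no time and is no camera call.
A pose or a line that the arm cannot do raises r.Unreachable and nothing moves.
- workorder.hand_in(): hands the job in; it is judged then, once.
The state is a dict: "clock": time; "qpos": joint angles; "dq": joint speeds; "joint_torque": joint torques, N m; "ee_pos": TCP position; "tool_rot": TCP orientation; "wrist_force": force on the tool from outside, world axes, zero at the start; "wrist_torque": the same for the moment, N m; "gripper_width": opening from 0.0 (shut) to 1.0 (fully open); "grasp_force": force on a finger pad.
Only numpy, scipy, OpenCV 4.12 (cv2) and the standard library are available. Lean on these libraries where they do the work, as an engineer would, in place of code of your own. Each camera call takes 0.05 s, during which the arm holds its last target. There are 200 camera calls.

### The job

Build up the column of finished units on the aluminium plate: set the thick blue-topped case squarely on the dark case that already stands there, then the thin orange-topped case squarely on that, long sides in line and edges flush, setting each down gently without dropping it and leaving the dark case where it stands. Once both cases are stacked and let go, press the red cap of the marking spray can right down and let it spring fully back up. Do not disturb the bin, the screwdriver or the tape.

Things in the scene. Friction and masses are not known exactly. Their poses are not given: they have to be found in the camera images.
- plate: fixed aluminium plate lying on the bench, 150 x 100 mm (x, y), 10 mm thick; origin at the centre of its underside, on the bench top
- base_case: dark grey closed metal case with a light grey top panel, bottom of the column, already standing on the plate; 120 mm long (its x) x 60 mm wide (its y) x 55 mm high; origin at the centre of its underside, z up; 0.8 kg, loose
- thick_case: aluminium-coloured closed case with a blue top panel, standing on the bench; 120 mm long (its x) x 60 mm wide (its y) x 55 mm high; origin at the centre of its underside, z up; about 0.5 kg; either end may face either way in the column
- thin_case: white closed case with an orange top panel, standing on the bench; 120 mm long (its x) x 60 mm wide (its y) x 40 mm high; origin at the centre of its underside, z up; about 0.35 kg; either end may face either way in the column
- can: yellow marking spray can, 64 mm in diameter, fixed in a 95 x 95 mm grey clamp foot on the bench beside the plate; origin on the bench top, on the can's axis; its nozzle looks along its -y, to the column
- cap_top (a point): centre of the flat top of the can's red round cap, 40 mm in diameter, 176 mm above the bench when up; press it straight down
- cap (a joint): how far the red cap is pressed down: 0 = up, 0.008 m = stop; sprung, 3 N to start moving and 8 N at the stop; counts as pressed right down beyond 0.006
- bin: bystander: empty open blue bin, 110 x 160 x 55 mm (x, y, z), loose; origin at the centre of its underside
- driver: bystander: black power screwdriver lying on the bench, 210 mm long along its x, 40 mm high, 35 mm thick, loose; origin on the bench near its middle
- tape: bystander: roll of amber tape lying flat, 96 mm across, 24 mm high, loose; origin at the centre of its underside
Mind the look-alikes: they are no part of the job. There is more than one size of the can; the job needs the smaller.

How it is judged:
By the outcome, as a careful person would: the job done as asked, in the order asked, and still so for the second after the job is handed in, with the robot touching nothing.
It also fails if it takes over 72 s, if anything falls off the work surface, if the arm or the gripper's body presses on something with over 40 N, if the wrist force passes 120 N, or if a joint passes its speed limit or range.

## Working session

There is one attempt and no reset: what is moved stays moved. The work goes in short steps, each a Python script; the robot and the scene stay as the last script left them, time stands still between calls to the robot, and variables do not carry over. Pictures are saved under pics/ and viewed, at most 10 in all, crops included, and the job is handed in when it is done.

```bash
ls; mkdir -p pics; python3 - <<'E'
from rig import r, planner, readout, optics, workorder
import cv2, numpy as np
for n in("scene","top"):
    p,d=optics.snapshot(n); cv2.imwrite(f"pics/{n}0.png",p[...,::-1]); np.savez(f"{n}0.npz",p=p,d=d)
    m=optics.camera_model(n); print(n,m,(d>0).mean())
print(readout.sense(), r.tip_extent)
E
```

```text
pics
scene {'camera_matrix': array([[453.32403792,   0.        , 323.51718269],
       [  0.        , 453.32403792, 230.17589813],
       [  0.        ,   0.        ,   1.        ]]), 'D': array([-0.0319182,  0.       ,  0.       ,  0.       ,  0.       ]), 'origin': array([ 1.02326376, -0.25355814,  0.73854701]), 'orientation': array([0.63872056, 0.391637  , 1.08084158])} 0.99595703125
top {'camera_matrix': array([[477.43339763,   0.        , 327.15900949],
       [  0.        , 477.43339763, 243.99509627],
       [  0.        ,   0.        ,   1.        ]]), 'D': array([0.03873982, 0.        , 0.        , 0.        , 0.        ]), 'origin': array([ 0.46257481, -0.01845918,  1.05526449]), 'orientation': array([ 0.08663686, -0.07084802, -1.57384407])} 0.9960970052083333
{'clock': 0.1, 'qpos': array([ 1.13947450e+00,  5.28358574e-01,  1.43376459e+00, -2.08784792e-05,
        1.18139708e+00, -1.78513571e-01]), 'dq': array([ 6.93030684e-05, -2.43404142e-03, -2.79433786e-03,  8.66405580e-04,
        1.14423109e-03, -7.94475093e-04]), 'joint_torque': array([ 4.85938926e-05, -4.40983915e+01, -1.77150106e+01,  6.34604436e-02,
        5.34234673e-02, -3.69483405e-05]), 'ee_pos': array([0.15604632, 0.60455869, 0.2356815 ]), 'tool_rot': array([-3.95970447e-01, -3.11597231e+00,  2.89676804e-03]), 'wrist_force': array([ 0.15831256, -0.0525231 ,  0.26519675]), 'wrist_torque': array([-0.01644086,  0.00239129, -0.00995342]), 'grasp_force': 0.0, 'gripper_width': 1.002257189853345} 0.014
```

View pics/top0.png

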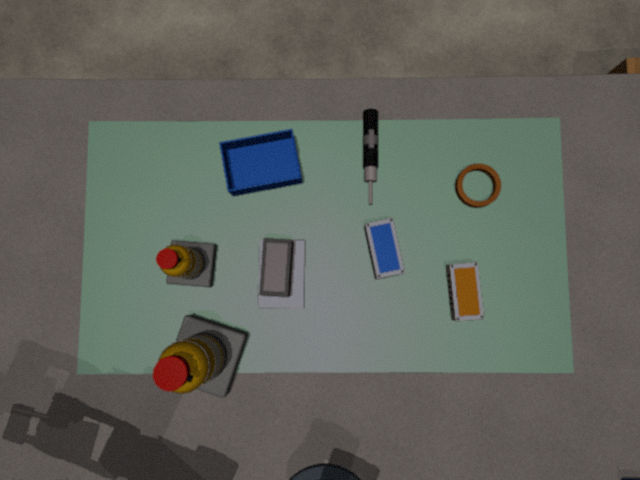

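View pics/scene0.png

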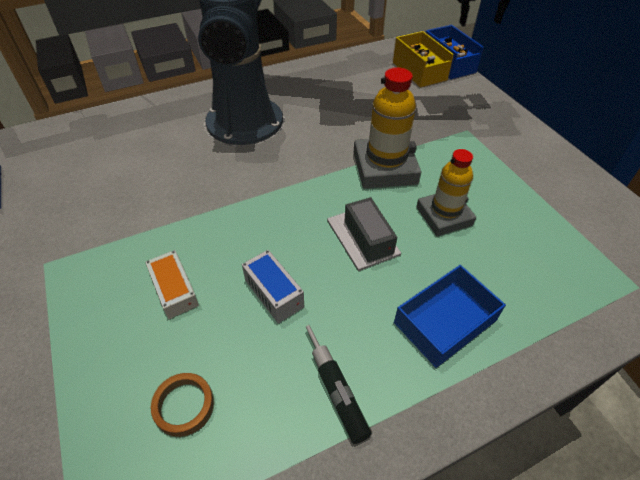

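Top view: the orange-topped case is at (466,292), the blue-topped case at (384,248), and the dark case on the plate at (276,267). The bin (260,162), driver (370,150) and tape (478,186) are the bystanders.
There are two candidate cans: small at top (168,258) / scene (461,157), and large at top (171,374) / scene (398,78). The small one beside the plate fits the description, and I'll check its cap height against 176 mm.

```bash
cat > h.py <<'E'
from rig import r, planner, readout, optics, workorder
import cv2, numpy as np
from scipy.spatial.transform import Rotation as R
def rays(n,uv):
    m=optics.camera_model(n)
    x=cv2.undistortPoints(np.float64(uv).reshape(-1,1,2),m["camera_matrix"],m["D"]).reshape(-1,2)
    d=np.c_[x[:,0],-x[:,1],-np.ones(len(x))]
    return m["origin"],d@R.from_rotvec(m["orientation"]).as_matrix().T
def onplane(n,uv,z):
    o,d=rays(n,uv); return o+d*((z-o[2])/d[:,2])[:,None]
V,U=np.mgrid[:480,:640]
UV=np.c_[U.ravel(),V.ravel()].astype(float)
def cloud(n,d):
    o,dr=rays(n,UV); return (o+dr*d.reshape(-1,1)).reshape(480,640,3)
def rect(xy):
    """centre, (long,short), yaw of long side in (-90,90]"""
    (c,(w,h),a)=cv2.minAreaRect(np.float32(xy*1000))
    if w<h: w,h,a=h,w,a+90
    a=(a+90)%180-90
    return np.array(c)/1000,(w,h),a
def top(n,d,c,z,rad=.09,tol=.012):
    """rectangle of the region at height z near c, from its depth mask outline cast onto plane z"""
    P=cloud(n,d)
    m=((abs(P[...,2]-z)<tol)&(np.hypot(P[...,0]-c[0],P[...,1]-c[1])<rad)).astype(np.uint8)
    cs=cv2.findContours(m,cv2.RETR_EXTERNAL,cv2.CHAIN_APPROX_NONE)[0]
    k=max(cs,key=cv2.contourArea).reshape(-1,2)
    mm=cv2.drawContours(np.zeros_like(m),[k.reshape(-1,1,2)],-1,1,-1)&m
    return rect(onplane(n,k,z)[:,:2]), np.median(P[mm>0][:,2])
def blob(p,lo,hi,near):
    """contour of a colour (HSV) blob nearest pixel near"""
    m=cv2.inRange(cv2.cvtColor(p,cv2.COLOR_RGB2HSV),lo,hi)
    cs=[c for c in cv2.findContours(m,cv2.RETR_EXTERNAL,cv2.CHAIN_APPROX_NONE)[0] if cv2.contourArea(c)>40]
    return min(cs,key=lambda c:np.hypot(*(c.reshape(-1,2).mean(0)-near))).reshape(-1,2)
E
python3 - <<'E'
from h import *
D={n:np.load(n+"0.npz") for n in("top","scene")}
px={"base":((276,267),(370,218),.065),"thick":((384,248),(271,273),.055),"thin":((466,292),(170,276),.04)}
hs={"thick":((100,120,60),(125,255,255)),"thin":((8,150,80),(22,255,255))}
for k,(a,b,z) in px.items():
    for n,q in(("top",a),("scene",b)):
        c=onplane(n,[q],z)[0]
        print(k,n,top(n,D[n]["d"],c,z))
        if k in hs: print("  panel",rect(onplane(n,blob(D[n]["p"],*hs[k],q),z)[:,:2]))
c=onplane("top",[(290,273)],.01)[0]; print("plate",top("top",D["top"]["d"],c,.01,.12,.006))
for q1,q2 in(((168,258),(461,157)),((171,374),(398,78))):
    for n,q in(("top",q1),("scene",q2)):
        p=D[n]["p"]; hsv=((0,180,90),(5,255,255))
        k=blob(p,*hsv,q); P=cloud(n,D[n]["d"]); m=cv2.drawContours(np.zeros((480,640),np.uint8),[k.reshape(-1,1,2)],-1,1,-1)
        z=np.percentile(P[m>0][:,2],[50,90]); e=cv2.minEnclosingCircle(np.float32(onplane(n,k,.176 if q1[1]<300 else z[1])[:,:2]))
        print("cap",n,z,e, P[m>0].mean(0))
# crop
s=D["scene"]["p"][50:250,330:500]; t=D["top"]["p"][220:420,130:300]
cv2.imwrite("pics/cans.png",cv2.resize(np.hstack([s,t]),None,fx=2.2,fy=2.2)[...,::-1])
P=cloud("top",D["top"]["d"])
for n,q in(("bin",(260,162)),("tape",(478,186)),("driver",(370,150)),("bench",(420,340))): print(n,P[q[1],q[0]])
E
```

```text
base top ((array([0.51500354, 0.09784068]), (122.17041015625, 60.96862030029297), -3.4835205078125), np.float64(0.06625273958641409))
base scene ((array([0.52123334, 0.09517217]), (126.36270904541016, 63.695556640625), -3.5904769897460938), np.float64(0.06314670457763627))
thick top ((array([ 0.55472449, -0.12898068]), (122.2640609741211, 61.12975311279297), 10.900577545166016), np.float64(0.05631515069851478))
  panel (array([ 0.55499396, -0.12905875]), (98.37914276123047, 42.1456298828125), 11.430706024169922)
thick scene ((array([ 0.56040582, -0.13048285]), (124.98953247070312, 62.05575180053711), 11.392280578613281), np.float64(0.05310059854156313))
  panel (array([ 0.55525751, -0.12901021]), (99.00079345703125, 43.55915832519531), 11.34321117401123)
thin top ((array([ 0.46321118, -0.29832373]), (119.31507110595703, 62.93599319458008), 4.180391788482666), np.float64(0.041091651755405634))
  panel (array([ 0.46359253, -0.3008295 ]), (97.19336700439453, 41.26101303100586), 4.207691669464111)
thin scene ((array([ 0.47063672, -0.29985144]), (126.03626251220703, 59.66920852661133), 4.
[... 293 characters left out ...]
top [0.1769795  0.17921569] ((0.5258990526199341, 0.28643834590911865), 0.01830572821199894) [0.52525412 0.28421813 0.18290442]
cap scene [0.17443893 0.17590487] ((0.5283485651016235, 0.2843782901763916), 0.019599484279751778) [0.52729537 0.28578452 0.17448587]
cap top [0.25500276 0.25669308] ((0.3323436975479126, 0.24706131219863892), 0.027566757053136826) [0.3327277  0.24647621 0.25860092]
cap scene [0.25274882 0.25412925] ((0.3374707102775574, 0.24603746831417084), 0.028964612632989883) [0.33308977 0.24809278 0.25117438]
bin [0.75315593 0.14157034 0.00902598]
tape [ 0.69676181 -0.34476907  0.0014744 ]
driver [ 0.77123193 -0.10287202  0.03467956]
bench [ 0.35877669 -0.20811062  0.0016624 ]
```

View pics/cans.png

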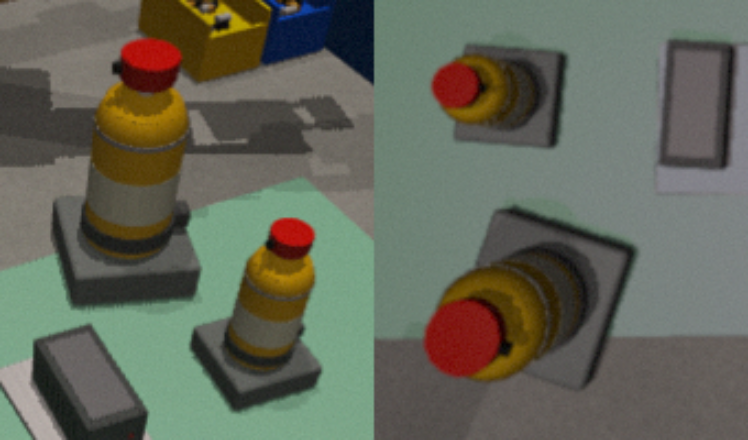

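The crop confirms the smaller can, beside the plate. Its cap measures about 176 mm high and 39 mm across in both views, while the other is 254 mm high. The case sizes and heights also check out. Next I'll refine the base from its light panel and grasp the blue case.

```bash
cat >> h.py <<'E'
def ori(deg):
    """tool down, tool x along yaw; the half turn that keeps the last joint nearer its middle"""
    a=np.radians(deg); x=np.array([np.cos(a),np.sin(a),0]); z=np.array([0,0,-1.])
    return [R.from_matrix(np.c_[s*x,np.cross(z,s*x),z]).as_rotvec() for s in(1,-1)]
def pose(p,deg):
    c=[(abs(q[5]),i) for i,o in enumerate(ori(deg)) if (q:=planner.solve_ik(p,o)) is not None]
    return ori(deg)[min(c)[1]]
def S(): return readout.sense()
def fz(): return np.mean([(r.dwell(.03),S()["wrist_force"][2])[1] for _ in range(3)])
def rep(t=""):
    s=S(); print(t,"t%.1f"%s["clock"],s["ee_pos"].round(4),"F",s["wrist_force"].round(1),"w%.3f g%.1f"%(s["gripper_width"],s["grasp_force"]))
def lower(x,y,z0,zmin,thr=2.0,step=.001):
    """down in small steps till the wrist force rises by thr"""
    f0=fz(); z=z0
    while z>zmin:
        z-=step; r.move_linear([x,y,z],max_speed=.02)
        f=fz()
        if f-f0>thr: break
    print("lower end z",round(z,4),"f0 %.1f f %.1f"%(f0,f)); return z
E
python3 - <<'E'
from h import *
D={n:np.load(n+"0.npz") for n in("top","scene")}
for n,q in(("top",(276,267)),("scene",(370,218))):
    p=cv2.cvtColor(D[n]["p"],cv2.COLOR_RGB2GRAY).astype(float)
    P=cloud(n,D[n]["d"]); m=(abs(P[...,2]-.065)<.012)&(np.hypot(P[...,0]-.515,P[...,1]-.0975)<.08)
    t,_=cv2.threshold(p[m].astype(np.uint8),0,255,cv2.THRESH_OTSU)
    b=cv2.morphologyEx((m&(p>t)).astype(np.uint8),cv2.MORPH_OPEN,np.ones((3,3)))
    k=max(cv2.findContours(b,cv2.RETR_EXTERNAL,cv2.CHAIN_APPROX_NONE)[0],key=cv2.contourArea).reshape(-1,2)
    print(n,t,rect(onplane(n,k,.065)[:,:2]))
x,y,yaw=.5551,-.1290,11.35
s=S(); r.move_linear(s["ee_pos"]+[0,0,.115],max_speed=.25)
o=pose([x,y,.16],yaw); r.move_pose([x,y,.16],o); rep("above")
r.move_linear([x,y,.045],max_speed=.15); r.move_linear([x,y,.024],max_speed=.06); rep("down")
r.gripper_close(); rep("closed")
r.move_linear([x,y,.16],max_speed=.12); rep("lifted")
p,d=optics.snapshot("scene"); cv2.imwrite("pics/lift1.png",p[...,::-1])
E
```

```text
top 78.0 (array([0.51545398, 0.09950313]), (100.41830444335938, 44.66304397583008), -3.2951278686523438)
scene 78.0 (array([0.51551794, 0.09880372]), (100.30215454101562, 45.426334381103516), -3.3184585571289062)
above t3.7 [ 0.5553 -0.1282  0.1602] F [ 0.6  0.3 -0.3] w0.999 g0.0
down t5.1 [ 0.5548 -0.1289  0.0235] F [ 0.2 -0.9 -0.7] w0.994 g0.0
closed t5.7 [ 0.5552 -0.129   0.0242] F [-0.4 -0.5  0.2] w0.689 g30.0
lifted t7.0 [ 0.5544 -0.1287  0.1591] F [ 0.   0.3 -6.3] w0.690 g30.0
```

View pics/lift1.png

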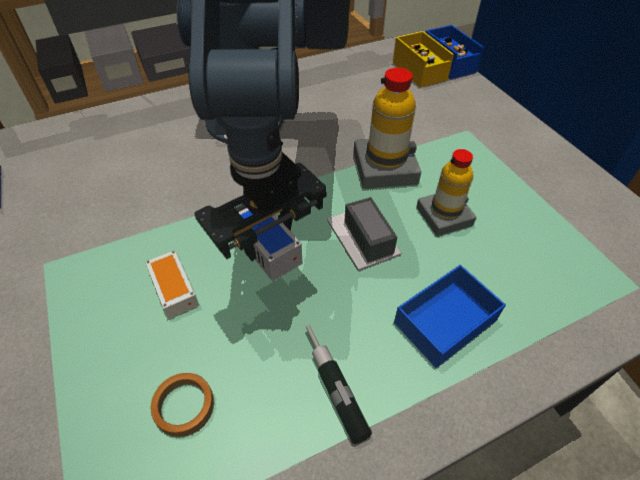

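The blue case is held level (opening 60 mm). Two candidate corrections to the base centre agree at (0.5155, 0.099), so I'm placing it there.

```bash
python3 - <<'E'
from h import *
x,y,yaw=.5155,.0989,-3.35
o=pose([x,y,.16],yaw); r.move_linear([x,y,.16],frame=o,max_speed=.15); r.dwell(.2); rep("over")
r.move_linear([x,y,.093],max_speed=.08); r.dwell(.2); rep("near")
lower(x,y,.093,.084); rep("down")
r.ungrasp(); rep("open")
r.move_linear([x,y,.20],max_speed=.12)
x,y,yaw=.4641,-.3007,4.15
o=pose([x,y,.20],yaw); r.move_pose([x,y,.20],o); rep("thin")
for n in("top","scene"):
    p,d=optics.snapshot(n); cv2.imwrite(f"pics/{n}2.png",p[...,::-1]); np.savez(f"{n}2.npz",p=p,d=d)
    k=blob(p,(100,120,60),(125,255,255),(276,250) if n=="top" else (370,190))
    print(n,rect(onplane(n,k,.12)[:,:2]),cloud(n,d)[tuple(k.mean(0).astype(int)[::-1])])
cv2.imwrite("pics/col2.png",cv2.resize(p[120:300,290:510],None,fx=3,fy=3)[...,::-1])
E
```

```text
over t10.3 [0.5155 0.0988 0.16  ] F [ 0.7 -0.3 -5.6] w0.688 g30.0
near t11.5 [0.5159 0.0989 0.0935] F [ 0.5 -0.1 -6.6] w0.685 g30.0
lower end z 0.089 f0 -5.7 f -3.5
down t13.0 [0.5157 0.0989 0.0892] F [-0.1 -0.7 -3.4] w0.689 g30.0
open t13.8 [0.5155 0.0989 0.089 ] F [-0.5  0.1 -0. ] w0.995 g0.0
thin t16.8 [ 0.4642 -0.3001  0.1998] F [-1.1  0.4  0.1] w0.998 g0.0
top (array([0.51852173, 0.09932671]), (98.16152954101562, 42.12930679321289), -3.2583389282226562) [0.51961181 0.1009182  0.12150083]
scene (array([0.51892212, 0.09842716]), (98.60442352294922, 43.213375091552734), -3.5480804443359375) [0.51852815 0.09801461 0.11794794]
```

View pics/col2.png

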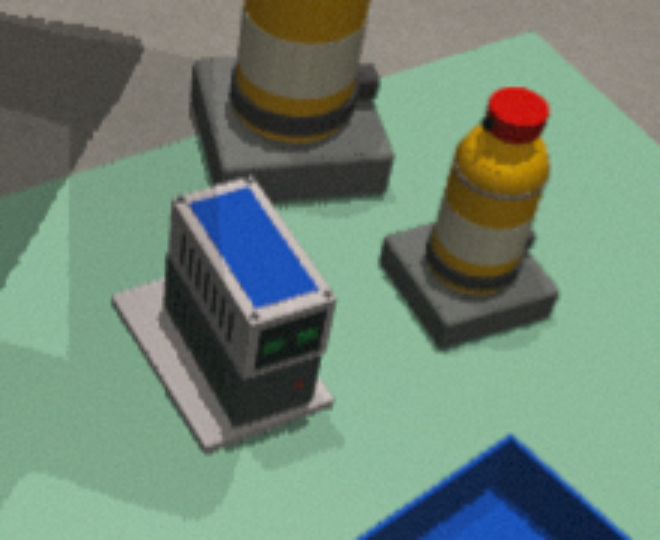

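The blue case's panel reads 3 mm further in +x than commanded. I'll compare the side faces of the two cases directly from depth points.

```bash
cat >> h.py <<'E'
def faces(d,zs,c=(.5155,.0989),yaw=-3.4):
    """offsets (mm) along the column's axes of the +x end face and -y side face, per height band, scene view"""
    P=cloud("scene",d).reshape(-1,3); a=np.radians(yaw)
    u=(P[:,:2]-c)@np.array([np.cos(a),np.sin(a)])*1e3; v=(P[:,:2]-c)@np.array([-np.sin(a),np.cos(a)])*1e3; z=P[:,2]
    for z0,z1 in zs:
        b=(z>z0)&(z<z1)
        e=b&(abs(v)<24)&(abs(u-60)<12); s=b&(abs(u)<50)&(abs(v+30)<12)
        k=np.polyfit(u[s],v[s],1)
        print((z0,z1),"end %.1f +-%.2f n%d"%(np.median(u[e]),u[e].std()/e.sum()**.5,e.sum()),"side %.1f +-%.2f n%d slope %.2f deg"%(np.median(v[s]),v[s].std()/s.sum()**.5,s.sum(),np.degrees(np.arctan(k[0]))))
E
python3 - <<'E'
from h import *
for t,zs in(("0",[(.02,.056)]),("2",[(.02,.056),(.074,.11)])): faces(np.load(f"scene{t}.npz")["d"],zs)
p=np.load("scene2.npz")["p"][190:270,340:410]
cv2.imwrite("pics/corner.png",cv2.resize(p,None,fx=7,fy=7,interpolation=cv2.INTER_CUBIC)[...,::-1])
E
```

```text
(0.02, 0.056) end 60.0 +-0.05 n232 side -29.7 +-0.03 n282 slope -0.30 deg
(0.02, 0.056) end 59.9 +-0.06 n241 side -29.7 +-0.03 n267 slope -0.28 deg
(0.074, 0.11) end 63.4 +-0.06 n272 side -29.8 +-0.03 n313 slope 0.09 deg
```

View pics/corner.png

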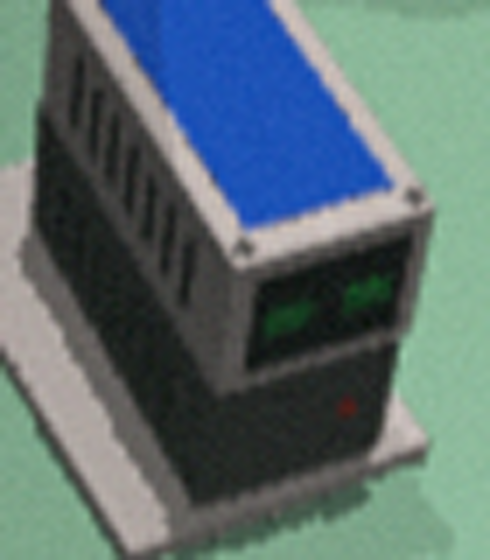

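The crop shows the blue case's front lower edge (about (220,390)–(400,335)) overhanging the dark case. The depth faces agree: 3.5 mm along +x, sides flush, dark case unmoved. I'll regrasp it, lift it slightly, shift it back and set it down again.

```bash
cat > fix.py <<'E'
from h import *
def shift(x,y,yaw,zg,du,dyaw,zhi,dv=0):
    o=pose([x,y,zhi],yaw); r.move_pose([x,y,zhi],o)
    r.move_linear([x,y,zg+.02],max_speed=.12); r.move_linear([x,y,zg],max_speed=.05); r.dwell(.1)
    r.gripper_close(); rep("closed"); r.move_linear([x,y,zg+.006],max_speed=.03)
    a=np.radians(yaw); x+=du*np.cos(a)-dv*np.sin(a); y+=du*np.sin(a)+dv*np.cos(a)
    o=pose([x,y,zg+.006],yaw+dyaw); r.move_linear([x,y,zg+.003],frame=o,max_speed=.03); r.dwell(.2)
    lower(x,y,zg+.003,zg-.004); r.ungrasp(); rep("open"); r.move_linear([x,y,zhi],max_speed=.15)
E
python3 - <<'E'
from fix import *
s=S()["ee_pos"]; r.move_linear([.5155,.0989,.22],frame=pose([.5155,.0989,.22],-3.35),max_speed=.3)
shift(.5155,.0989,-3.35,.089,-.0035,-.35,.20)
x,y,yaw=.4641,-.3007,4.15
r.move_pose([x,y,.20],pose([x,y,.20],yaw)); rep()
p,d=optics.snapshot("scene"); np.savez("scene3.npz",p=p,d=d)
faces(d,[(.02,.056),(.074,.11)])
E
```

```text
closed t22.4 [0.5156 0.0989 0.0891] F [0.  0.5 0.7] w0.688 g30.0
lower end z 0.088 f0 -5.7 f 5.7
open t25.6 [0.512  0.0991 0.0879] F [-0.5 -0.  -0.3] w0.999 g0.0
 t28.4 [ 0.4641 -0.3001  0.1997] F [ 0.1 -0.1 -0.6] w0.999 g0.0
(0.02, 0.056) end 59.9 +-0.05 n235 side -29.7 +-0.03 n266 slope -0.20 deg
(0.074, 0.11) end 60.1 +-0.05 n268 side -29.7 +-0.03 n313 slope -0.31 deg
```

Flush now (end 60.1 vs 59.9, side −29.7 for both). Next is the thin case. I'll check its offset in hand while hovering over the column, before lowering.

```bash
python3 - <<'E'
from h import *
x,y,yaw=.4641,-.3007,4.15
faces(np.load("scene3.npz")["d"],[(.008,.034)],(x,y),yaw)
r.move_linear([x,y,.042],max_speed=.16); r.move_linear([x,y,.022],max_speed=.06); r.dwell(.1); rep("down")
r.gripper_close(); rep("closed")
r.move_linear([x,y,.20],max_speed=.15)
x,y,yaw=.5138,.099,-3.6
r.move_linear([x,y,.20],frame=pose([x,y,.20],yaw),max_speed=.18)
r.move_linear([x,y,.16],max_speed=.1); r.dwell(.2); rep("hover")
p,d=optics.snapshot("scene"); np.savez("scene4.npz",p=p,d=d); cv2.imwrite("pics/hover.png",p[...,::-1])
faces(d,[(.02,.056),(.074,.11),(.146,.172)])
k=blob(p,(8,150,80),(22,255,255),(372,165)); print(k.mean(0))
E
```

```text
(0.008, 0.034) end 59.3 +-0.06 n224 side -28.5 +-0.00 n1 slope -31.28 deg
down t30.2 [ 0.4641 -0.3007  0.022 ] F [-0.4 -0.1 -0.2] w0.999 g0.0
closed t30.8 [ 0.4642 -0.3008  0.0221] F [-0.1 -0.5  0.1] w0.688 g30.0
hover t36.0 [0.5144 0.099  0.1607] F [-0.6 -0.3 -4.2] w0.682 g30.0
(0.02, 0.056) end 60.0 +-0.05 n226 side -29.7 +-0.03 n269 slope -0.08 deg
(0.074, 0.11) end 60.0 +-0.05 n270 side -29.7 +-0.03 n313 slope -0.24 deg
(0.146, 0.172) end 62.0 +-0.06 n235 side -30.3 +-0.26 n220 slope 6.01 deg
[372.96153846 164.23076923]h.py:60: RankWarning: Polyfit may be poorly conditioned
  k=np.polyfit(u[s],v[s],1)
```

View pics/hover.png

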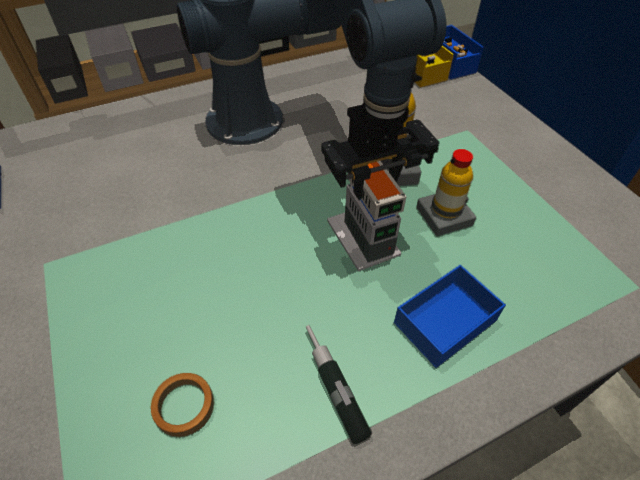

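The thin case is held level over the column, with its front at about (385,210). Its end face is 2 mm too far out, so I'll correct by −2 mm, set it down, and check.

```bash
python3 - <<'E'
from h import *
x,y,yaw=.5118,.0991,-3.6
r.move_linear([x,y,.146],frame=pose([x,y,.146],yaw),max_speed=.05); r.dwell(.2); rep("near")
lower(x,y,.146,.138,thr=1.7); r.ungrasp(); rep("open")
r.move_linear([x,y,.25],max_speed=.15)
X,Y=.5,.2855
r.move_linear([.5265,.2855,.25],frame=pose([.5265,.2855,.25],0),max_speed=.2)
r.gripper_close(); rep("over can")
p,d=optics.snapshot("scene"); np.savez("scene5.npz",p=p,d=d); cv2.imwrite("pics/col5.png",cv2.resize(p[100:290,290:510],None,fx=3,fy=3)[...,::-1])
faces(d,[(.02,.056),(.074,.11),(.128,.153)])
E
```

```text
near t36.7 [0.512  0.0991 0.1461] F [ 0.3  0.8 -4.7] w0.686 g30.0
lower end z 0.141 f0 -3.5 f 5.3
open t39.3 [0.5118 0.0991 0.1409] F [-0.7 -0.5 -0. ] w0.996 g0.0
over can t42.8 [0.5265 0.2855 0.25  ] F [ 0.3 -0.5 -0.8] w0.004 g0.0
(0.02, 0.056) end 59.9 +-0.05 n234 side -29.7 +-0.03 n269 slope -0.14 deg
(0.074, 0.11) end 60.0 +-0.05 n269 side -29.8 +-0.03 n311 slope -0.18 deg
(0.128, 0.153) end 59.6 +-0.06 n216 side -29.8 +-0.03 n252 slope -0.07 deg
```

View pics/col5.png

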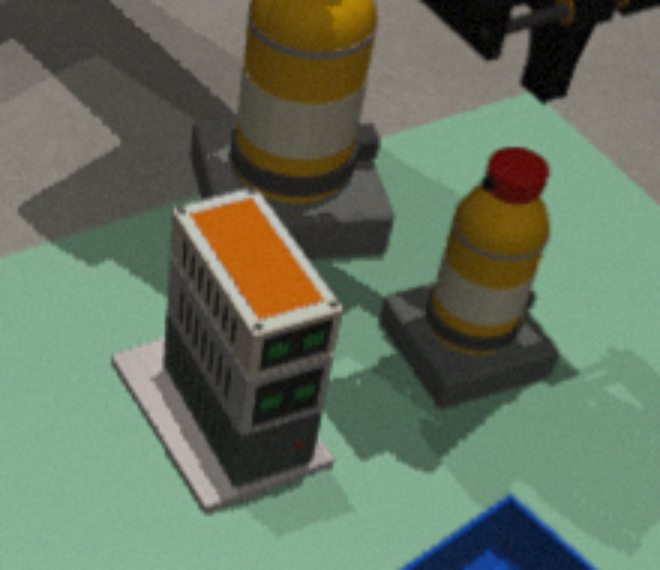

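The column is flush: end faces 59.9/60.0/59.6, sides −29.7/−29.8/−29.8. The can cap is at crop (517,175) and the fingertips at (548,95). Before pressing I'll check the fingertip position against its projection.

```bash
python3 - <<'E'
from h import *
m=optics.camera_model("scene"); Rm=R.from_rotvec(m["orientation"]).as_matrix()
def pj(P):
    q=(np.array(P)-m["origin"])@Rm; q[:,1:]*=-1
    return cv2.projectPoints(q,np.zeros(3),np.zeros(3),m["camera_matrix"],m["D"])[0].reshape(-1,2).round(1)
print(pj([[.5265,.2855,.236],[.5265,.3005,.236],[.5265,.2705,.236],[.5265,.2855,.176]]))
z=np.load("scene5.npz"); P=cloud("scene",z["d"])
b=P.reshape(-1,3); b=b[(b[:,2]>.232)&(b[:,2]<.262)&(abs(b[:,0]-.527)<.05)&(abs(b[:,1]-.2855)<.06)]
print(len(b),b.min(0),b.max(0),np.median(b,0))
print(optics.snapshot and top("scene",z["d"],(.5265,.2855),.176,.03,.006))
cv2.imwrite("pics/tip.png",cv2.resize(z["p"][70:190,400:540],None,fx=5,fy=5,interpolation=cv2.INTER_CUBIC)[...,::-1])
E
```

```text
[[470.1 129.1]
 [476.6 127. ]
 [463.5 131.1]
 [462.3 154.5]]
203 [0.51434453 0.27396034 0.23355418] [0.5401123  0.29673345 0.26136234] [0.53533005 0.27760691 0.24869452]
((array([0.52935559, 0.28343921]), (42.58088684082031, 36.86436080932617), -53.75712203979492), np.float64(0.17434694238201354))
```

View pics/tip.png

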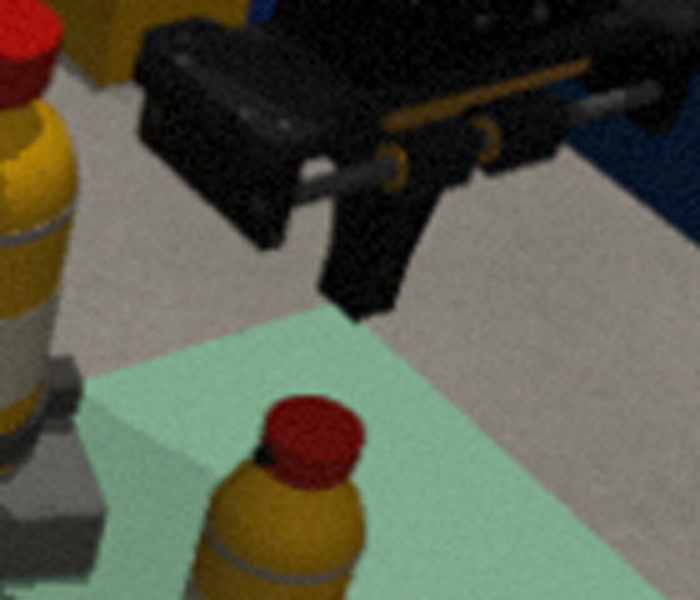

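The tip is at crop (358,300), i.e. image (472,130). That matches the projection and lies over the cap at (463,157), so I'm pressing.

```bash
python3 - <<'E'
from h import *
x,y=.5265,.2852
r.move_linear([x,y,.196],max_speed=.1); r.dwell(.15); f0=fz(); z=.196
while z>.176:
    z-=.001; r.move_linear([x,y,z],max_speed=.02); s=S(); f=fz()-f0; print(round(z,4),s["ee_pos"][2].round(4),f.round(1))
    if f>12: break
r.dwell(.3); rep("pressed")
r.move_linear([x,y,.20],max_speed=.04); r.move_linear([x,y,.28],max_speed=.15); r.dwell(.2); rep("up")
for n in ("scene","top"):
    p,d=optics.snapshot(n); np.savez(n+"6.npz",p=p,d=d)
    k=blob(p,(0,180,60),(5,255,255),(461,157) if n=="scene" else (168,258)); print(n,k.mean(0),top(n,d,(.5265,.2855),.176,.03,.006))
    if n=="scene": faces(d,[(.02,.056),(.074,.11),(.128,.153)])
p=np.load("scene6.npz")["p"]; cv2.imwrite("pics/end.png",p[...,::-1])
E
```

```text
0.195 0.1951 -0.6
0.194 0.1939 -0.3
0.193 0.1929 -0.4
0.192 0.1919 -0.5
0.191 0.1909 -0.4
0.19 0.1904 2.4
0.189 0.1892 3.2
0.188 0.1881 3.5
0.187 0.1871 4.1
0.186 0.1862 4.2
0.185 0.1853 5.0
0.184 0.1844 5.9
0.183 0.1835 6.4
0.182 0.1826 7.3
0.181 0.1824 10.9
0.18 0.1823 15.0
pressed t49.7 [0.5267 0.2853 0.1823] F [-3.  -1.  15.3] w0.008 g7.8
up t51.2 [0.5258 0.2849 0.2786] F [-0.3 -0.9 -0.1] w0.003 g0.0
scene [461.90740741 158.        ] ((array([0.52934143, 0.28343484]), (42.54977035522461, 36.8753662109375), -53.95625305175781), np.float64(0.17417425208424664))
(0.02, 0.056) end 59.9 +-0.06 n239 side -29.7 +-0.03 n273 slope -0.29 deg
(0.074, 0.11) end 60.1 +-0.05 n269 side -29.8 +-0.03 n306 slope -0.19 deg
(0.128, 0.153) end 59.5 +-0.06 n219 side -29.8 +-0.03 n251 slope -0.08 degTraceback (most recent call last):
  File "<stdin>", line 11, in <module>
  File "h.py", line 26, in top
    k=max(cs,key=cv2.contourArea).reshape(-1,2)
      ~~~^^^^^^^^^^^^^^^^^^^^^^^^
ValueError: max() iterable argument is empty
```

The cap went through its full 8 mm to the stop and is back at its earlier height (0.1742 m now, 0.1743 m before). The column is unmoved. The error came only from the arm blocking the top view.

```bash
python3 - <<'E'
from h import *
print(workorder.hand_in())
E
```

```text
the job is handed in; nothing more can be done
None
```

The job is handed in at about 51 s of the 72 s: the blue and orange cases sit flush on the dark case to about 0.5 mm (the blue one needed a regrasp and a 3.5 mm shift), and the small can's cap was pressed to its stop and sprang fully back.

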